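# Load the drill jig and hold its sprung leaf level for drilling

## Robot

A 6-joint arm with a two-finger parallel gripper is mounted at the origin on the work surface; the furniture and walls round the work are solid. World frame = base frame: x ahead of the robot, y to its left, z up, the work surface at z = 0. Lengths are in mm, angles in rad, forces in N, time in s.
With the tool pointing down it reaches from about 275 to 1000 mm from the base axis. Payload 8.4 kg.
Tool frame: the origin (TCP) lies midway between the tips of the shut fingers; the grasp point (between the pads) lies 19 mm behind it; z points along the fingers, y is the line along which they close (so a half turn about z gives the same grasp; the last joint's range is limited). The gripper opens to 85 mm and grips with 20 to 120 N. Pads are 22 mm wide; open, the fingers measure 114 mm over their backs; the gripper's body (76 mm by 85 mm) begins 54 mm behind the grasp point. The pads swing forward as they close: fully open they stand 13 mm farther back than shut.
Start: joints at [1.191, 0.353, 1.633, -0, 1.155, -0.002], TCP at [230.546, 580.927, 211.081] pointing down, gripper open.
Joint ranges: [-2.63, 2.63], [-0.92, 2.1], [0.06, 2.66], [-1.3, 4.44], [0, 2.69], [-3.02, 3.02]. Speed limits (rad/s): [2.22, 2.22, 2.79, 3.14, 3.14, 3.14].

## Interface

Orientations are given as [roll, pitch, yaw] about the fixed x, y, z axes, in that order (R = Rz(yaw) Ry(pitch) Rx(roll)).
In Python, from rig import r, imaging gives the robot as it stands. The module is installed in compiled form; this text tells all that it offers.
- The arm moves only by the tool arm_command, never from a script. Its argument "deltas" is a list of rows, each an object of numbers: "hand": the finger opening in mm, from 0 to 85.4; "tx", "ty", "tz": the shift along the tool's x, y, z in mm; "wx", "wy", "wz": the turn, a rotation vector about the tool's x, y, z in rad. A call has 1 to 8 rows; each row shifts and turns the commanded pose from where the row before left it, along the tool's axes as they then stand; what a row does not reach is not made up. A row lasts 1/8 s, in which the tool goes at most 62.5 mm and 10.7 degrees, less where a joint would pass 70% of its speed; a pose out of reach is approached as far as the arm can. A call with a gripper value outside its range is refused whole. The fingers move at their own pace and stop on an object; "squeeze" is the grip in N (left out, the last holds). Time passes only in rows, so rows that do not move let the fingers close. It gives the time, the measured TCP pose, the force, the opening and the grip force at its end, in the units of the state.
- r.sense(): the state, without advancing time (a new reading comes with each control period).
- imaging.grab_frame(name): name is "side" or "top"; returns a dict with "image" (384x512x3 uint8, red, green, blue), "mtx" (3x3 intrinsics, pixels), "world_to_cam" (4x4, takes a point from world to camera coordinates). Camera axes: x right, y up, looking along -z (the intrinsics and any distortion apply to the point x, -y, -z); pixel columns grow to the right and rows downward; lengths in mm; the calibration is good to about 2 mm. A picture is of the moment at which its call begins. There is no depth.
- r.sign_off(): hands the job in; it is judged then, once.
The state is a dict: "clock": time; "qpos": joint angles; "qvel": joint speeds; "joint_efforts": joint torques, N m; "eef_pos": TCP position; "tcp_rot": TCP orientation; "contact_force": force on the tool from outside, world axes, zero at the start; "wrist_torque": the same for the moment, N m; "opening": opening from 0.0 (shut) to 1.0 (fully open); "grasp_force": force on a finger pad.
Only numpy, scipy, OpenCV 4.12 (cv2) and the standard library are available. Lean on these libraries where they do the work, as an engineer would, in place of code of your own. Each camera call takes 0.05 s, during which the arm holds its last target. There are 200 camera calls.

## Task

Load the drilling jig: lay the beech block (the longer, narrower and thicker of the two loose wooden blocks) flat in the nest between the six locating pins and let go of it, then swing the hinged leaf over onto it. Push the leaf down by its crossbar against the springs of the pressure plate until the leaf is level, so that the drill bush stands square to the work, and keep holding it there: it springs up when let go, so finish while still holding the crossbar down. Leave the pine block and the sanding block where they are.

Things in the scene. Friction and masses are not known exactly. Their poses are not given: they have to be found in the camera images.
- beech_block: plain beech block, 44 x 111 x 31 mm (its own x, y, z), about 85 g, lying flat on the bench. Origin: centre of its underside; y runs along its length, z up. Gripped across its 44 mm width.
- drill_jig: drill jig, fixed to the bench: plywood base 18 mm thick, from x = -86 to +130 mm and y = -75 to +75 mm. Origin: on the bench under the nest centre. x points from the nest to the hinge (to the robot's left, give or take 0.22 rad), y along the hinge axis, z up. Two steel hinge cheeks, 14 mm wide, stand at x = 100, y = +-49 mm, up to 85 mm above the bench.
- nest (a point): centre of the flat nest floor, 26 mm above the bench; axes as the jig; the block lies with its length along y, either way round. Six steel pins, 8 mm thick, 17 mm high, the top 5 mm tapered, stand on the floor at (x, y) = (+-28, +-40) and (0, +-62) mm and leave the block about 2 mm of play on every side. Between the pins its long sides are free for the fingers.
- hinge (a point): middle of the leaf's hinge axis, 100 mm from the nest centre along the jig's +x and 74 mm above the bench; same axes as the jig (the hinge axis is y).
- leaf (a joint): angle of the leaf, rad: 0 = level (shut), positive = open; starts open, leaning back, at 1.65 to 1.9 (range -0.09 to 1.95). Aluminium plate 70 x 8 mm, ending 150 mm from the hinge axis, with drill bush and two spring barrels at 100 mm. Its hinge is stiff: it stays where it is left, and about 4 N at the crossbar moves it; only near level do the springs push it back up.
- crossbar: round steel sleeve, 12 mm thick, free to turn, the leaf's handle, on two rods 76 mm apart; open gap of 66 mm (along the bar) by 44 mm between plate and bar. Origin: its middle, y along it. At leaf angle a it lies 200 mm * cos(a) from the hinge axis towards the jig's -x and 200 mm * sin(a) above that axis: 74 mm above the bench when level. Pinch or push it from above.
- pressure_plate: steel plate 42 x 70 x 6 mm under the leaf on sprung guide pins, free to go in 14 mm. Origin: centre of its underside. It meets the loaded block at a leaf angle of about 0.1; with the leaf level it is in 8 mm and presses with about 22 N (6 N at first, 2 N per mm), for which the crossbar needs about 11 N down. Let go, the leaf springs back to about 0.1; at -0.06 the springs are solid.
- pine_block: plain pine block, 56 x 87 x 23 mm, a bystander. Origin: centre of its underside; y along its length.
- sanding_block: cork sanding block, 106 x 66 x 31 mm, a bystander on the right, nearer the robot. Origin: centre of its underside.

How it is judged (in metres and radians):
On the way, in this order (a step that is already met when the one before it is completed fails the run):
1. the beech block lies flat in the nest between the pins, let go, with the leaf still open (horizontal distance between beech_block and nest below 0.005 m and z of beech_block in the frame of nest between -0.003 and 0.003 m and angle between the y axis of beech_block and the y axis of nest, either way round below 0.08 rad and contact force between the fingers and beech_block below 0.2 N and value of joint leaf above 1 rad), for 0.2 s.
2. the leaf is swung over and its pressure plate meets the block (value of joint leaf below 0.13 rad and contact force between pressure_plate and beech_block above 1 N), for 0.1 s.
At the end, for the whole second after the job is handed in: The robot's fingers hold the crossbar down (at least 4 N on it) with the leaf level within 0.03 rad (6 mm at the crossbar) and still, the pressure plate presses the beech block with at least 10 N, and the block lies flat in the nest, within 5 mm and 0.08 rad (value of joint leaf between -0.03 and 0.03 rad and velocity of joint leaf between -0.1 and 0.1 rad/s and contact force between pressure_plate and beech_block above 10 N and contact force between the fingers and crossbar above 4 N and horizontal distance between beech_block and nest below 0.005 m and z of beech_block in the frame of nest between -0.003 and 0.003 m and angle between the y axis of beech_block and the y axis of nest, either way round below 0.08 rad); the arm keeps its last pose, push and grip.
It fails at once if the pine block was pushed more than 3 cm from its place (distance of pine_block from where it was at the start of the episode above 0.03 m).
It fails at once if the sanding block was pushed more than 3 cm from its place (distance of sanding_block from where it was at the start of the episode above 0.03 m).
It also fails if it takes over 64 s, if anything falls off the work surface, if the arm or the gripper's body presses on something with over 40 N, if the wrist force passes 120 N, or if a joint passes its speed limit or range.

## Working session

There is one attempt and no reset: what is moved stays moved. The work goes in short steps, Python scripts to look and compute and a tool call to move; the robot and the scene stay as the last step left them, time stands still between calls to the robot, and variables do not carry over. Pictures are saved under pics/ and viewed, at most 10 in all, crops included, and the job is handed in when it is done.

Besides the shell and the picture viewer there is one more tool, called after "Request:" by a JSON object that holds its "name" and its "arguments". arm_command: Moves the arm, as the interface text tells. Its arguments: {"type":"object","properties":{"deltas":{"type":"array"},"squeeze":{"type":"number"}},"required":["deltas"]}

```bash
mkdir -p pics; cat > h.py <<'E'
import numpy as np, cv2
from rig import r, imaging
def ray(f,u,v):
    K=f["mtx"];T=np.array(f["world_to_cam"]);p=np.linalg.inv(K)@[u,v,1]
    d=T[:3,:3].T@np.array([p[0],-p[1],-p[2]]);c=-T[:3,:3].T@T[:3,3];return c,d
def at(f,u,v,z):
    c,d=ray(f,u,v);return c+d*(z-c[2])/d[2]
def px(f,P):
    T=np.array(f["world_to_cam"]);q=T[:3,:3]@np.array(P,float)+T[:3,3];q=f["mtx"]@[q[0],-q[1],-q[2]];return q[:2]/q[2]
E
python3 - <<'E'
from h import *
import pickle
s=r.sense();print(s)
for n in("top","side"):
    f=imaging.grab_frame(n);print(n,{k:v for k,v in f.items() if k!="image"})
    pickle.dump(f,open(n+".pkl","wb"))
    cv2.imwrite(f"pics/{n}0.png",cv2.resize(f["image"][...,::-1],(768,576),interpolation=cv2.INTER_CUBIC))
E
```

```text
{'clock': 0.0, 'qpos': array([ 1.19058874e+00,  3.53642259e-01,  1.63417396e+00, -1.66161545e-05,
        1.15523070e+00, -2.37993314e-03]), 'qvel': array([ 1.20531221e-03,  5.02752898e-04,  1.50647002e-05, -8.12743323e-04,
        5.54053556e-04,  9.45538496e-04]), 'joint_efforts': array([-1.61737629e-03, -6.05244255e+01, -3.42066872e+01, -2.41900416e-04,
        9.39807971e-03,  5.01442616e-05]), 'eef_pos': array([230.35714581, 580.41927244, 210.3483608 ]), 'tcp_rot': array([-3.14013836e+00,  1.17310621e-05,  2.76377173e+00]), 'contact_force': array([-0.39250898, -1.16542129, -0.30756642]), 'wrist_torque': array([-0.04109377,  0.03828076, -0.01406274]), 'grasp_force': 0.0, 'opening': 1.0000825885596936}
top {'mtx': array([[372.35351055,   0.        , 258.0528246 ],
       [  0.        , 372.35351055, 192.21943154],
       [  0.        ,   0.        ,   1.        ]]), 'world_to_cam': array([[ 2.56754638e-02, -9.99638779e-01,  7.94243133e-03,
        -1.08932621e+02],
       [ 9.96507019e-01,  2.62249636e-02,  7.92843743e-02,
        -3.89133152e+02],
       [-7.94640251e-02,  5.87902549e-03,  9.96820398e-01,
        -1.10609579e+03],
       [ 0.00000000e+00,  0.00000000e+00,  0.00000000e+00,
         1.00000000e+00]])}
side {'mtx': array([[418.18534154,   0.        , 260.45766976],
       [  0.        , 418.18534154, 196.92521383],
       [  0.        ,   0.        ,   1.        ]]), 'world_to_cam': array([[ 8.78877079e-01, -4.76596801e-01,  2.07501434e-02,
        -4.00749171e+02],
       [ 2.99749758e-01,  5.85551105e-01,  7.53179916e-01,
        -1.14682409e+02],
       [-3.71113408e-01, -6.55732715e-01,  6.57487221e-01,
        -1.02124792e+03],
       [ 0.00000000e+00,  0.00000000e+00,  0.00000000e+00,
         1.00000000e+00]])}
```

View pics/top0.png

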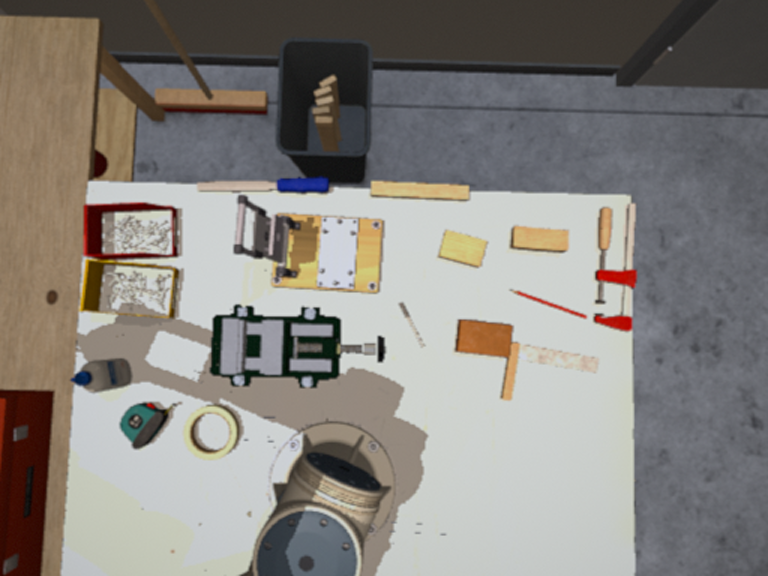

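View pics/side0.png

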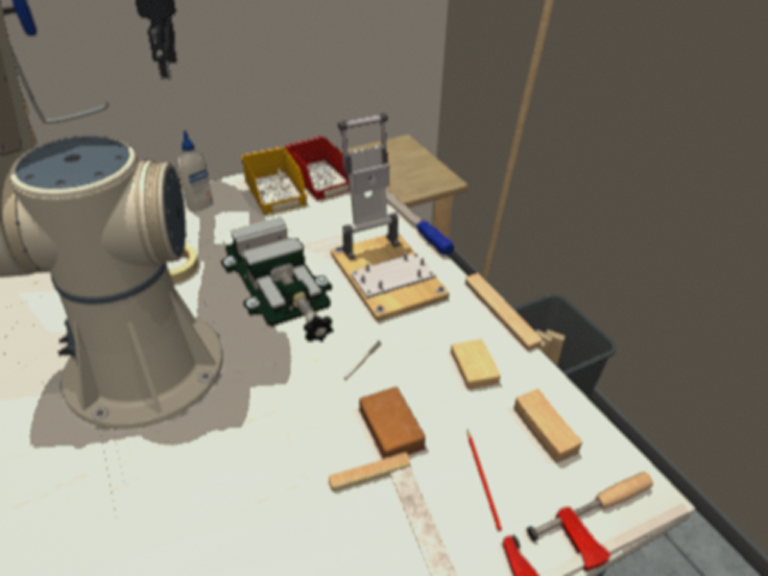

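The top view shows the beech block at about (540,239), the pine at (463,249), the sanding block at (485,337), and the jig around (325,253) with its leaf leaning left to the bar at (240,225). I'll take an enlarged crop of the jig and blocks.

```bash
python3 - <<'E'
from h import *
import pickle
f=pickle.load(open("top.pkl","rb"));im=f["image"][...,::-1]
a=im[128:202,150:262];b=im[145:185,285:397]
g=lambda x:cv2.resize(x,None,fx=5,fy=5,interpolation=cv2.INTER_CUBIC)
cv2.imwrite("pics/crop1.png",np.vstack([g(a),g(b)]))
E
```

```text
(no output)
```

View pics/crop1.png

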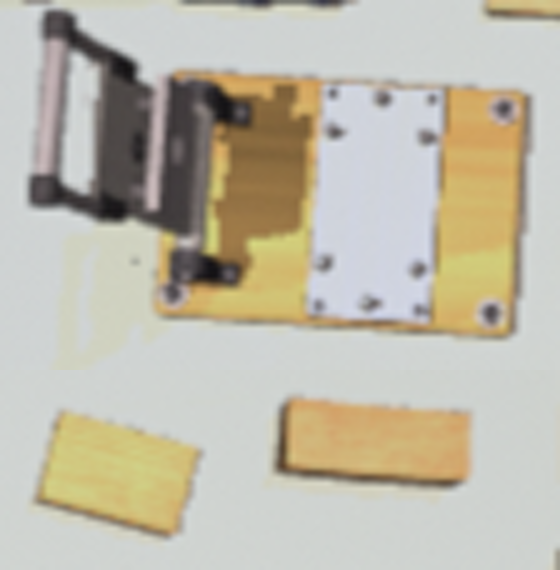

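The crop shows pin tips at (383,97), (370,302), (335,131), (428,137), (323,262) and (418,268). The beech top-face corners are near (290,398), (471,411), (467,480) and (287,466), and the crossbar runs from (58,25) to (44,188).

```bash
python3 - <<'E'
from h import *
import pickle
from scipy.optimize import least_squares
f=pickle.load(open("top.pkl","rb"))
A=lambda p,z:at(f,150+(p[0]+.5)/5-.5,128+(p[1]+.5)/5-.5,z)
B=lambda p,z:at(f,285+(p[0]+.5)/5-.5,145+(p[1]-369.5)/5-.5,z)
jp=[(0,-62),(0,62),(28,-40),(-28,-40),(28,40),(-28,40)]
w=np.array([A(p,41)[:2] for p in[(383,97),(370,302),(335,131),(428,137),(323,262),(418,268)]])
bc=np.array([A(p,18)[:2] for p in[(175,70),(528,95),(515,337),(158,315)]]);jb=[(130,-75),(-86,-75),(-86,75),(130,75)]
def fit(m,w):
    m=np.array(m,float)
    g=lambda x:(np.c_[np.cos(x[2])*m[:,0]-np.sin(x[2])*m[:,1],np.sin(x[2])*m[:,0]+np.cos(x[2])*m[:,1]]+x[:2]-w).ravel()
    o=least_squares(g,[560,100,1.57]);return o.x,np.abs(o.fun).round(1)
print("pins",fit(jp,w));print("base",fit(jb,bc));print("all",fit(jp+jb,np.vstack([w,bc])))
c=np.array([B(p,31)[:2] for p in[(290,398),(471,411),(467,480),(287,466)]])
print("beech",c.round(0),c.mean(0),"sides",[np.linalg.norm(c[i]-c[i-1]).round(1) for i in range(4)])
v=(c[0]+c[3]-c[1]-c[2]);print("beech y dir",np.arctan2(v[1],v[0]))
p=np.array([B(q,23)[:2] for q in[(62,410),(202,452),(172,536),(37,500)]]);print("pine",p.round(0),[np.linalg.norm(p[i]-p[i-1]).round(1) for i in range(4)])
x,_=fit(jp+jb,np.vstack([w,bc]))
e=np.array([np.cos(x[2]),np.sin(x[2])]);n=np.array([-e[1],e[0]])
H=x[:2]+100*e
for a in np.arange(1.6,1.96,.05):
    z=74+200*np.sin(a);q=H-e*200*np.cos(a)
    print(a.round(2),[(((px(f,[*(q+n*s),z])-[150,128])+.5)*5).round(0) for s in(-38,38)])
E
```

```text
pins (array([460.76227354,   1.51045928,   1.5319133 ]), array([0.6, 0.4, 0.8, 0.8, 0.9, 0.7, 0.8, 0. , 0.7, 0.6, 0.8, 0.4]))
base (array([460.11172755,   0.78076653,   1.53514155]), array([0.2, 0.1, 1.6, 1.3, 0.8, 0.1, 0.7, 1.3]))
all (array([460.49983622,   1.21866148,   1.53488924]), array([0.3, 0.5, 1.1, 0.3, 0.6, 0.5, 0.7, 0.2, 1.1, 1. , 1. , 0.8, 0.2,
       0.4, 2. , 0.9, 0.4, 0.6, 0.3, 1.7]))
beech [[ 524. -349.]
 [ 519. -458.]
 [ 477. -456.]
 [ 483. -348.]] [ 500.65610556 -402.95465988] sides [np.float64(41.3), np.float64(109.1), np.float64(42.0), np.float64(108.2)]
beech y dir 1.5224535689896463
pine [[ 514. -213.]
 [ 491. -298.]
 [ 440. -281.]
 [ 459. -199.]] [np.float64(57.0), np.float64(88.2), np.float64(54.4), np.float64(84.0)]
1.6 [array([117.,  34.]), array([104., 194.])]
1.65 [array([96., 33.]), array([ 83., 193.])]
1.7 [array([75., 32.]), array([ 62., 192.])]
1.75 [array([55., 31.]), array([ 42., 191.])]
1.8 [array([36., 31.]), array([ 22., 190.])]
1.85 [array([17., 31.]), array([  3., 190.])]
1.9 [array([-2., 31.]), array([-16., 190.])]
1.95 [array([-19.,  32.]), array([-33., 190.])]
```

Request:
{"name": "arm_command", "arguments": {"deltas": [{"tz": -30,"wz": 0.1774,"hand": 85},{"tz": -30,"wz": 0.1774},{"tz": -30,"wz": 0.1774},{"tz": -30,"wz": 0.1774},{"tz": -30,"wz": 0.1774},{"tz": -30,"wz": 0.1774},{"tz": -30,"wz": 0.1774},{}]}}

```text
schema error: expected keys hand, tx, ty, tz, wx, wy, wz
```

Request:
{"name": "arm_command", "arguments": {"deltas": [{"tx": -53.8,"ty": 17.7},{"tx": -53.8,"ty": 17.7},{"tx": -53.8,"ty": 17.7},{"tx": -53.8,"ty": 17.7},{"tx": -53.8,"ty": 17.7},{"tx": -53.8,"ty": 17.7},{"tx": -53.8,"ty": 17.7},{"tx": -53.8,"ty": 17.7}]}}

```text
schema error: expected keys hand, tx, ty, tz, wx, wy, wz
```

Request:
{"name": "arm_command", "arguments": {"deltas": [{"tx": -53.8,"ty": 17.7},{"tx": -53.8,"ty": 17.7},{"tx": -53.8,"ty": 17.7},{"tx": -53.8,"ty": 17.7},{"tx": -53.8,"ty": 17.7},{"tx": -53.8,"ty": 17.7},{"tx": -53.8,"ty": 17.7},{"tx": -53.8,"ty": 17.7}]}}

```text
schema error: expected keys hand, tx, ty, tz, wx, wy, wz
```

Request:
{"name": "arm_command", "arguments": {"deltas": [{"tx": -53.8,"ty": 17.7},{"tx": -53.8,"ty": 17.7},{"tz": 60},{"tz": 60},{"tz": 60},{"tz": 60},{"tz": 40},{}]}}

```text
schema error: expected keys hand, tx, ty, tz, wx, wy, wz
```

Request:
{"name": "arm_command", "arguments": {"deltas": [{"hand": 85,"tx": 0,"ty": 0,"tz": -30,"wx": 0,"wy": 0,"wz": 0.1774},{"hand": 85,"tx": 0,"ty": 0,"tz": -30,"wx": 0,"wy": 0,"wz": 0.1774},{"hand": 85,"tx": 0,"ty": 0,"tz": -30,"wx": 0,"wy": 0,"wz": 0.1774},{"hand": 85,"tx": 0,"ty": 0,"tz": -30,"wx": 0,"wy": 0,"wz": 0.1774},{"hand": 85,"tx": 0,"ty": 0,"tz": -30,"wx": 0,"wy": 0,"wz": 0.1774},{"hand": 85,"tx": 0,"ty": 0,"tz": -30,"wx": 0,"wy": 0,"wz": 0.1774},{"hand": 85,"tx": 0,"ty": 0,"tz": -30,"wx": 0,"wy": 0,"wz": 0.1774},{"hand": 85,"tx": 0,"ty": 0,"tz": 0,"wx": 0,"wy": 0,"wz": 0}]}}

```text
clock: 1.1
eef_pos: [230.9, 581.7, 423.4]
tcp_rot: [3.14, -0.004, 1.521]
contact_force: [-0.1, 0.0, -0.3]
opening: 0.995
grasp_force: 0.0
```

Request:
{"name": "arm_command", "arguments": {"deltas": [{"hand": 85,"tx": -53.8,"ty": 17.7,"tz": 0,"wx": 0,"wy": 0,"wz": 0},{"hand": 85,"tx": -53.8,"ty": 17.7,"tz": 0,"wx": 0,"wy": 0,"wz": 0},{"hand": 85,"tx": -53.8,"ty": 17.7,"tz": 0,"wx": 0,"wy": 0,"wz": 0},{"hand": 85,"tx": -53.8,"ty": 17.7,"tz": 0,"wx": 0,"wy": 0,"wz": 0},{"hand": 85,"tx": -53.8,"ty": 17.7,"tz": 0,"wx": 0,"wy": 0,"wz": 0},{"hand": 85,"tx": -53.8,"ty": 17.7,"tz": 0,"wx": 0,"wy": 0,"wz": 0},{"hand": 85,"tx": -53.8,"ty": 17.7,"tz": 0,"wx": 0,"wy": 0,"wz": 0},{"hand": 85,"tx": -53.8,"ty": 17.7,"tz": 0,"wx": 0,"wy": 0,"wz": 0}]}}

```text
clock: 2.1
eef_pos: [350.6, 142.3, 420.0]
tcp_rot: [-3.141, 0.0, 1.525]
contact_force: [-0.2, -0.4, 0.6]
opening: 0.999
grasp_force: 0.0
```

Request:
{"name": "arm_command", "arguments": {"deltas": [{"hand": 85,"tx": -53.8,"ty": 17.7,"tz": 0,"wx": 0,"wy": 0,"wz": 0},{"hand": 85,"tx": -53.8,"ty": 17.7,"tz": 0,"wx": 0,"wy": 0,"wz": 0},{"hand": 85,"tx": -53.8,"ty": 17.7,"tz": 0,"wx": 0,"wy": 0,"wz": 0},{"hand": 85,"tx": -53.8,"ty": 17.7,"tz": 0,"wx": 0,"wy": 0,"wz": 0},{"hand": 85,"tx": -53.8,"ty": 17.7,"tz": 0,"wx": 0,"wy": 0,"wz": 0},{"hand": 85,"tx": -53.8,"ty": 17.7,"tz": 0,"wx": 0,"wy": 0,"wz": 0},{"hand": 85,"tx": -53.8,"ty": 17.7,"tz": 0,"wx": 0,"wy": 0,"wz": 0},{"hand": 85,"tx": -53.8,"ty": 17.7,"tz": 0,"wx": 0,"wy": 0,"wz": 0}]}}

```text
clock: 3.1
eef_pos: [471.2, -294.4, 419.7]
tcp_rot: [-3.14, -0.001, 1.524]
contact_force: [0.5, -0.3, 0.3]
opening: 0.994
grasp_force: 0.0
```

Request:
{"name": "arm_command", "arguments": {"deltas": [{"hand": 85,"tx": -53.8,"ty": 17.7,"tz": 0,"wx": 0,"wy": 0,"wz": 0},{"hand": 85,"tx": -53.8,"ty": 17.7,"tz": 0,"wx": 0,"wy": 0,"wz": 0},{"hand": 85,"tx": 0,"ty": 0,"tz": 60,"wx": 0,"wy": 0,"wz": 0},{"hand": 85,"tx": 0,"ty": 0,"tz": 60,"wx": 0,"wy": 0,"wz": 0},{"hand": 85,"tx": 0,"ty": 0,"tz": 60,"wx": 0,"wy": 0,"wz": 0},{"hand": 85,"tx": 0,"ty": 0,"tz": 60,"wx": 0,"wy": 0,"wz": 0},{"hand": 85,"tx": 0,"ty": 0,"tz": 50,"wx": 0,"wy": 0,"wz": 0},{"hand": 85,"tx": 0,"ty": 0,"tz": 0,"wx": 0,"wy": 0,"wz": 0}]}}

```text
clock: 4.1
eef_pos: [498.4, -399.3, 126.2]
tcp_rot: [-3.134, -0.006, 1.524]
contact_force: [-0.3, 0.2, 0.9]
opening: 0.994
grasp_force: 0.0
```

Request:
{"name": "arm_command", "arguments": {"deltas": [{"hand": 85,"tx": 0,"ty": 0,"tz": 40,"wx": 0,"wy": 0,"wz": 0},{"hand": 85,"tx": 0,"ty": 0,"tz": 30,"wx": 0,"wy": 0,"wz": 0},{"hand": 85,"tx": 0,"ty": 0,"tz": 0,"wx": 0,"wy": 0,"wz": 0},{"hand": 85,"tx": 0,"ty": 0,"tz": 0,"wx": 0,"wy": 0,"wz": 0}]}}

```text
clock: 4.6
eef_pos: [502.7, -402.8, 63.5]
tcp_rot: [3.139, 0.002, 1.522]
contact_force: [0.2, -0.5, 0.8]
opening: 0.995
grasp_force: 0.0
```

```bash
python3 - <<'E'
from h import *
s=r.sense();print(s["eef_pos"],s["tcp_rot"],s["contact_force"])
f=imaging.grab_frame("top");print(px(f,[500.7,-403,31]))
u,v=map(int,px(f,[500.7,-403,60]))
a=f["image"][v-35:v+45,u-60:u+40,::-1]
g=imaging.grab_frame("side");u,v=map(int,px(g,[500.7,-403,40]));b=g["image"][v-50:v+30,u-50:u+50,::-1]
z=lambda x:cv2.resize(x,None,fx=4,fy=4,interpolation=cv2.INTER_CUBIC)
cv2.imwrite("pics/pick.png",np.hstack([z(a),z(b)]))
E
```

```text
[ 502.72233167 -402.81004589   63.45836818] [3.13929305e+00 1.68281964e-03 1.52248293e+00] [ 0.22396776 -0.46430022  0.78024052]
[360.36744009 158.3258962 ]
```

View pics/pick.png

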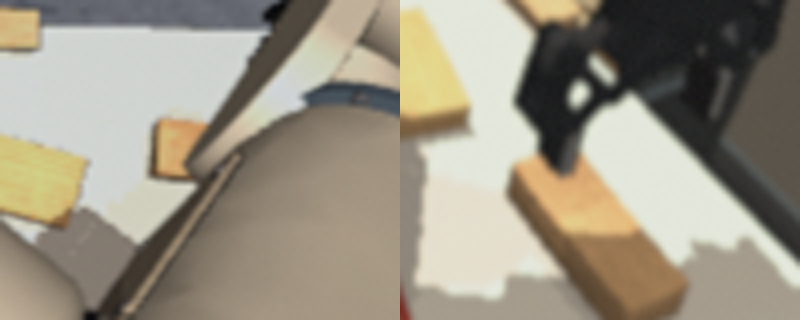

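The side crop shows the left finger tip at about (565,170), above the block, whose top runs from (515,180) to (685,285). I'll check the finger's expected projection while descending.

```bash
python3 - <<'E'
from h import *
import pickle
g=pickle.load(open("side.pkl","rb"));u,v=map(int,px(g,[500.7,-403,40]))
for P in([458,-403,76],[458,-392,76],[458,-414,76],[543,-403,76],[500.7,-403,31],[524,-349,31],[519,-458,31],[479,-457,31],[480,-347,31]):
  q=px(g,P);print(P,(q-[u-50,v-50])*4+[400,0])
E
```

```text
[458, -403, 76] [550.57277728 189.50313839]
[458, -392, 76] [537.61411947 174.88848869]
[458, -414, 76] [563.74636773 204.36018707]
[543, -403, 76] [675.17293504 132.25328664]
[500.7, -403, 31] [598.57447706 213.08697555]
[524, -349, 31] [570.29404368 131.62263123]
[519, -458, 31] [691.57982604 273.66337809]
[479, -457, 31] [632.06273589 301.53300613]
[480, -347, 31] [506.82689569 156.53783856]
```

```bash
python3 - <<'E'
from h import *
import pickle
g0=pickle.load(open("side.pkl","rb"));g=imaging.grab_frame("side");u,v=map(int,px(g,[500.7,-403,40]))
o=[]
def rect(c,th,w,l,z):
    R=np.array([[np.cos(th),-np.sin(th)],[np.sin(th),np.cos(th)]])
    return [[*(R@[a*w/2,b*l/2]+c),z] for a,b in((1,1),(1,-1),(-1,-1),(-1,1))]
for k,(fr,x0,y0,w,h) in enumerate(((g0,u-40,v-40,76,70),(g,u-50,v-50,100,80),(g0,215,150,90,70))):
    s={0:5,1:4,2:4}[k]
    s=4
    im=cv2.resize(fr["image"][y0:y0+h,x0:x0+w,::-1],None,fx=s,fy=s,interpolation=cv2.INTER_CUBIC).copy()
    for pts in (rect([500.7,-403],-.0485,44,111,31),rect([500.7,-403],-.0485,44,111,0),rect([460.6+22*np.cos(1.533),1.3+22*np.sin(1.533)],1.533,216,150,18)):
        q=np.array([((px(fr,p)-[x0,y0]+.5)*s) for p in pts]);cv2.polylines(im,[q.round().astype(np.int32)],True,(255,0,0),1)
    if k==1:
        for x in(458,543):cv2.circle(im,tuple(((px(fr,[x,-403,76])-[x0,y0]+.5)*s).round().astype(int)),3,(0,0,255),1)
    o.append(im)
W=400;c=np.zeros((600,800,3),np.uint8)
c[:280,:304]=o[0];c[:320,400:800]=o[1];c[320:600,:360]=o[2]
cv2.imwrite("pics/ov.png",c)
E
```

```text
(no output)
```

View pics/ov.png

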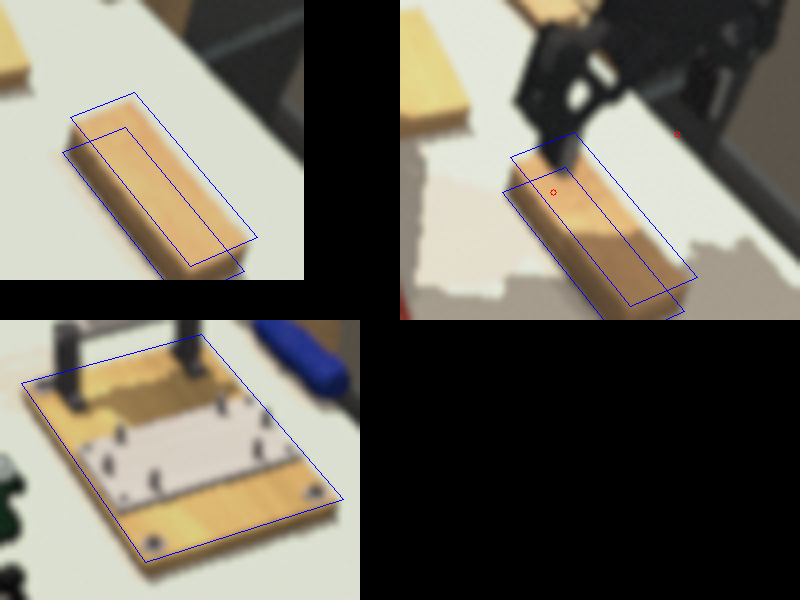

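The side view shows the block and jig offset from the top-camera model by the same ~1.5 px, so they agree with each other. I'll go down and grip.

Request:
{"name": "arm_command", "arguments": {"deltas": [{"hand": 85,"tx": 0,"ty": -2,"tz": 30,"wx": 0,"wy": 0,"wz": 0},{"hand": 85,"tx": 0,"ty": 0,"tz": 20,"wx": 0,"wy": 0,"wz": 0},{"hand": 85,"tx": 0,"ty": 0,"tz": 10,"wx": 0,"wy": 0,"wz": 0},{"hand": 85,"tx": 0,"ty": 0,"tz": 0,"wx": 0,"wy": 0,"wz": 0},{"hand": 40,"tx": 0,"ty": 0,"tz": 0,"wx": 0,"wy": 0,"wz": 0},{"hand": 40,"tx": 0,"ty": 0,"tz": 0,"wx": 0,"wy": 0,"wz": 0},{"hand": 40,"tx": 0,"ty": 0,"tz": 0,"wx": 0,"wy": 0,"wz": 0},{"hand": 40,"tx": 0,"ty": 0,"tz": 0,"wx": 0,"wy": 0,"wz": 0}], "squeeze": 40}}

```text
clock: 5.75
eef_pos: [500.0, -402.2, 2.0]
tcp_rot: [3.14, 0.001, 1.522]
contact_force: [-0.9, 0.3, 6.1]
opening: 0.493
grasp_force: 40.9
```

Request:
{"name": "arm_command", "arguments": {"deltas": [{"hand": 40,"tx": 0,"ty": 0,"tz": -20,"wx": 0,"wy": 0,"wz": 0},{"hand": 40,"tx": 0,"ty": 0,"tz": -40,"wx": 0,"wy": 0,"wz": 0},{"hand": 40,"tx": 0,"ty": 0,"tz": -40,"wx": 0,"wy": 0,"wz": -0.158},{"hand": 40,"tx": 0,"ty": 0,"tz": -40,"wx": 0,"wy": 0,"wz": -0.158},{"hand": 40,"tx": 0,"ty": 0,"tz": 0,"wx": 0,"wy": 0,"wz": -0.158},{"hand": 40,"tx": 0,"ty": 0,"tz": 0,"wx": 0,"wy": 0,"wz": -0.158},{"hand": 40,"tx": 0,"ty": 0,"tz": 0,"wx": 0,"wy": 0,"wz": -0.158},{"hand": 40,"tx": 0,"ty": 0,"tz": 0,"wx": 0,"wy": 0,"wz": -0.158}]}}

```text
clock: 6.75
eef_pos: [499.6, -401.8, 142.4]
tcp_rot: [-3.142, 0.001, 2.475]
contact_force: [1.1, -0.7, -1.8]
opening: 0.491
grasp_force: 41.0
```

Request:
{"name": "arm_command", "arguments": {"deltas": [{"hand": 40,"tx": 0,"ty": 0,"tz": 0,"wx": 0,"wy": 0,"wz": -0.158},{"hand": 40,"tx": 0,"ty": 0,"tz": 0,"wx": 0,"wy": 0,"wz": -0.158},{"hand": 40,"tx": 0,"ty": 0,"tz": 0,"wx": 0,"wy": 0,"wz": -0.158},{"hand": 40,"tx": 0,"ty": 0,"tz": 0,"wx": 0,"wy": 0,"wz": -0.158},{"hand": 40,"tx": 0,"ty": 0,"tz": 0,"wx": 0,"wy": 0,"wz": 0},{"hand": 40,"tx": 0,"ty": 0,"tz": 0,"wx": 0,"wy": 0,"wz": 0}]}}

```text
clock: 7.5
eef_pos: [499.6, -401.8, 141.7]
tcp_rot: [-3.141, 0.0, 3.099]
contact_force: [0.3, -0.2, -1.7]
opening: 0.494
grasp_force: 41.0
```

Request:
{"name": "arm_command", "arguments": {"deltas": [{"hand": 40,"tx": 6.8,"ty": 50.15,"tz": 0,"wx": 0,"wy": 0,"wz": -0.005},{"hand": 40,"tx": 6.8,"ty": 50.15,"tz": 0,"wx": 0,"wy": 0,"wz": 0},{"hand": 40,"tx": 6.8,"ty": 50.15,"tz": 0,"wx": 0,"wy": 0,"wz": 0},{"hand": 40,"tx": 6.8,"ty": 50.15,"tz": 0,"wx": 0,"wy": 0,"wz": 0},{"hand": 40,"tx": 6.8,"ty": 50.15,"tz": 0,"wx": 0,"wy": 0,"wz": 0},{"hand": 40,"tx": 6.8,"ty": 50.15,"tz": 0,"wx": 0,"wy": 0,"wz": 0},{"hand": 40,"tx": 6.8,"ty": 50.15,"tz": 0,"wx": 0,"wy": 0,"wz": 0},{"hand": 40,"tx": 6.8,"ty": 50.15,"tz": 0,"wx": 0,"wy": 0,"wz": 0}]}}

```text
clock: 8.5
eef_pos: [459.2, 2.6, 141.6]
tcp_rot: [3.142, 0.001, 3.104]
contact_force: [1.0, 0.2, -0.6]
opening: 0.492
grasp_force: 41.0
```

Request:
{"name": "arm_command", "arguments": {"deltas": [{"hand": 40,"tx": 0,"ty": 0,"tz": 30,"wx": 0,"wy": 0,"wz": 0},{"hand": 40,"tx": 0,"ty": 0,"tz": 30,"wx": 0,"wy": 0,"wz": 0},{"hand": 40,"tx": 0,"ty": 0,"tz": 0,"wx": 0,"wy": 0,"wz": 0},{"hand": 40,"tx": 0,"ty": 0,"tz": 0,"wx": 0,"wy": 0,"wz": 0}]}}

```text
clock: 9.0
eef_pos: [459.9, 1.0, 82.0]
tcp_rot: [3.142, 0.001, 3.106]
contact_force: [-0.2, -0.3, -0.2]
opening: 0.494
grasp_force: 41.0
```

```bash
python3 - <<'E'
from h import *
s=r.sense();print(s["eef_pos"],s["tcp_rot"],s["clock"])
f=imaging.grab_frame("top");g=imaging.grab_frame("side")
J=np.array([460.6,1.3]);th=1.533;e=np.array([np.cos(th),np.sin(th)]);n=np.array([-e[1],e[0]])
W=lambda x,y,z:[*(J+x*e+y*n),z]
o=[];zb=s["eef_pos"][2]-2
for fr,(x0,y0,w,h) in((f,(190,120,76,70)),(g,(215,120,90,90))):
    im=cv2.resize(fr["image"][y0:y0+h,x0:x0+w,::-1],None,fx=5,fy=5,interpolation=cv2.INTER_CUBIC).copy();print(x0,y0)
    for z,(a,b) in((zb,(22,55.5)),(zb+31,(22,55.5))):
        q=np.array([(px(fr,W(a*i,b*j,z))-[x0,y0]+.5)*5 for i,j in((1,1),(1,-1),(-1,-1),(-1,1))]);print(q.round())
    o.append(cv2.copyMakeBorder(im,0,450-im.shape[0],0,0,cv2.BORDER_CONSTANT))
c=np.hstack(o)[:, :800];cv2.imwrite("pics/hover.png",c)
E
```

```text
[459.88666575   0.96689843  81.96115252] [3.14158549e+00 7.38015654e-04 3.10569700e+00] 9.0
190 120
[[126. 324.]
 [140. 132.]
 [217. 137.]
 [203. 329.]]
[[120. 319.]
 [134. 121.]
 [213. 126.]
 [199. 324.]]
215 120
[[130. 236.]
 [310. 186.]
 [348. 229.]
 [164. 282.]]
[[129. 189.]
 [313. 140.]
 [351. 183.]
 [164. 235.]]
```

View pics/hover.png

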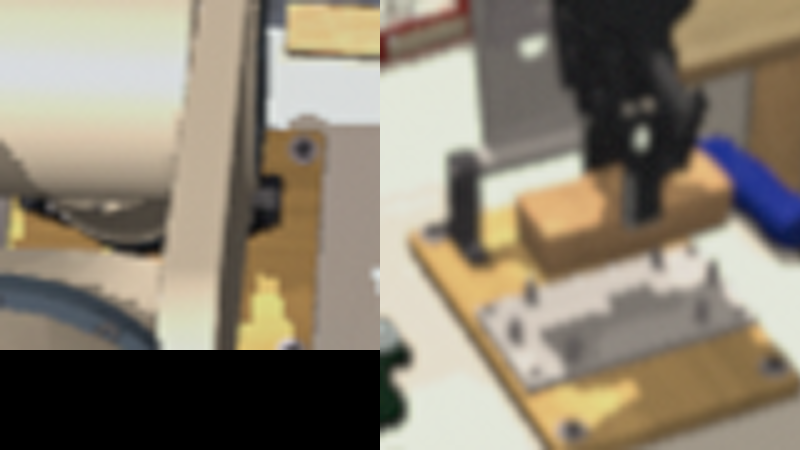

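The side crop shows the block gripped flat and aligned over the nest: its bottom front corners are at (543,276) and (733,217), with the pins below. I'll lower it to just above the pins for a closer look.

Request:
{"name": "arm_command", "arguments": {"deltas": [{"hand": 40,"tx": 0,"ty": 0,"tz": 20,"wx": 0,"wy": 0,"wz": 0},{"hand": 40,"tx": 0,"ty": 0,"tz": 12,"wx": 0,"wy": 0,"wz": 0},{"hand": 40,"tx": 0,"ty": 0,"tz": 0,"wx": 0,"wy": 0,"wz": 0},{"hand": 40,"tx": 0,"ty": 0,"tz": 0,"wx": 0,"wy": 0,"wz": 0}]}}

```text
clock: 9.6
eef_pos: [459.6, 1.1, 49.5]
tcp_rot: [3.142, 0.0, 3.107]
contact_force: [0.2, 0.5, 0.6]
opening: 0.494
grasp_force: 41.1
```

```bash
python3 - <<'E'
from h import *
s=r.sense();print(s["eef_pos"],s["tcp_rot"],s["contact_force"])
g=imaging.grab_frame("side")
x0,y0,w,h=228,152,80,62;S=9
im=cv2.resize(g["image"][y0:y0+h,x0:x0+w,::-1],None,fx=S,fy=S,interpolation=cv2.INTER_CUBIC)
cv2.imwrite("pics/low.png",im)
J=np.array([460.6,1.3]);th=1.533;e=np.array([np.cos(th),np.sin(th)]);n=np.array([-e[1],e[0]])
P=lambda x,y,z:((px(g,[*(J+x*e+y*n),z])-[x0,y0]+.5)*S).round(0)
zb=s["eef_pos"][2]-2
for x,y in[(28,-40),(-28,-40),(28,40),(-28,40),(0,-62),(0,62)]:print("pin",x,y,"top",P(x,y,43),"foot",P(x,y,26))
for x,y in[(-22,-55.5),(-22,55.5),(22,55.5)]:print("blk",x,y,"bottom",P(x,y,zb),"top",P(x,y,zb+31))
print("d/dx",P(10,0,40)-P(0,0,40),"d/dy",P(0,10,40)-P(0,0,40),"d/dz",P(0,0,50)-P(0,0,40))
for x,y in[(-86,75),(-86,-75),(130,75)]:print("base",x,y,P(x,y,18))
E
```

```text
[459.63905201   1.05104205  49.53852849] [3.14157556e+00 4.67235699e-04 3.10673744e+00] [0.2154622  0.48933505 0.61761973]
pin 28 -40 top [384. 144.] foot [382. 186.]
pin -28 -40 top [467. 244.] foot [465. 286.]
pin 28 40 top [155. 209.] foot [156. 252.]
pin -28 40 top [233. 313.] foot [233. 356.]
pin 0 -62 top [487. 175.] foot [484. 217.]
pin 0 62 top [128. 279.] foot [128. 322.]
blk -22 -55.5 bottom [503. 208.] top [509. 128.]
blk -22 55.5 bottom [178. 304.] top [178. 223.]
blk 22 55.5 bottom [118. 221.] top [116. 141.]
d/dx [-14. -18.] d/dy [-29.   8.] d/dz [  1. -26.]
base -86 75 [210. 527.]
base -86 -75 [654. 385.]
base 130 75 [-70. 123.]
```

View pics/low.png

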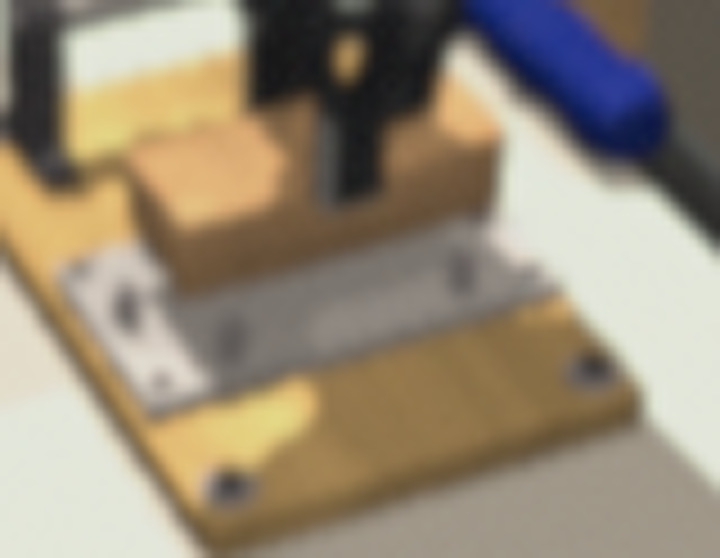

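The block lines up with the pins: the block and pin residuals, (-5,+5) and (-2,+7) at 9x, agree to under 1 mm. Lowering it in.

Request:
{"name": "arm_command", "arguments": {"deltas": [{"hand": 40,"tx": 0,"ty": 0,"tz": 6,"wx": 0,"wy": 0,"wz": 0},{"hand": 40,"tx": 0,"ty": 0,"tz": 6,"wx": 0,"wy": 0,"wz": 0},{"hand": 40,"tx": 0,"ty": 0,"tz": 4,"wx": 0,"wy": 0,"wz": 0},{"hand": 40,"tx": 0,"ty": 0,"tz": 3,"wx": 0,"wy": 0,"wz": 0},{"hand": 40,"tx": 0,"ty": 0,"tz": 0,"wx": 0,"wy": 0,"wz": 0}]}}

```text
clock: 10.28
eef_pos: [459.1, 1.1, 29.8]
tcp_rot: [-3.142, -0.001, 3.107]
contact_force: [-0.2, -0.5, -0.4]
opening: 0.493
grasp_force: 41.1
```

No contact force, so it has passed between the pins with 1–2 mm left. Lower the rest and release.

Request:
{"name": "arm_command", "arguments": {"deltas": [{"hand": 40,"tx": 0,"ty": 0,"tz": 1.5,"wx": 0,"wy": 0,"wz": 0},{"hand": 40,"tx": 0,"ty": 0,"tz": 0,"wx": 0,"wy": 0,"wz": 0},{"hand": 55,"tx": 0,"ty": 0,"tz": 0,"wx": 0,"wy": 0,"wz": 0},{"hand": 70,"tx": 0,"ty": 0,"tz": 0,"wx": 0,"wy": 0,"wz": 0},{"hand": 70,"tx": 0,"ty": 0,"tz": 0,"wx": 0,"wy": 0,"wz": 0},{"hand": 70,"tx": 0,"ty": 0,"tz": 0,"wx": 0,"wy": 0,"wz": 0},{"hand": 70,"tx": 0,"ty": 0,"tz": -20,"wx": 0,"wy": 0,"wz": 0},{"hand": 70,"tx": 0,"ty": 0,"tz": -40,"wx": 0,"wy": 0,"wz": 0}]}}

```text
clock: 11.28
eef_pos: [458.0, 1.1, 88.1]
tcp_rot: [-3.141, -0.003, 3.107]
contact_force: [0.6, -0.4, 0.1]
opening: 0.823
grasp_force: 0.0
```

Request:
{"name": "arm_command", "arguments": {"deltas": [{"hand": 85,"tx": 0,"ty": 0,"tz": -50,"wx": 0,"wy": 0,"wz": 0},{"hand": 85,"tx": 0,"ty": 0,"tz": -50,"wx": 0,"wy": 0,"wz": 0},{"hand": 85,"tx": 0,"ty": 0,"tz": -50,"wx": 0,"wy": 0,"wz": 0},{"hand": 85,"tx": 0,"ty": 0,"tz": -50,"wx": 0,"wy": 0,"wz": 0},{"hand": 85,"tx": 0,"ty": 0,"tz": -50,"wx": 0,"wy": 0,"wz": 0},{"hand": 85,"tx": 0,"ty": 0,"tz": 0,"wx": 0,"wy": 0,"wz": 0}]}}

```text
clock: 12.02
eef_pos: [461.2, 1.1, 342.5]
tcp_rot: [3.141, 0.007, 3.107]
contact_force: [0.1, -0.5, 0.0]
opening: 0.992
grasp_force: 0.0
```

Request:
{"name": "arm_command", "arguments": {"deltas": [{"hand": 85,"tx": -2,"ty": 45,"tz": 0,"wx": 0,"wy": 0,"wz": 0},{"hand": 85,"tx": -2,"ty": 45,"tz": 0,"wx": 0,"wy": 0,"wz": 0},{"hand": 85,"tx": -1,"ty": 44,"tz": 0,"wx": 0,"wy": 0,"wz": 0},{"hand": 85,"tx": 0,"ty": 0,"tz": 0,"wx": 0,"wy": 0,"wz": 0},{"hand": 85,"tx": 0,"ty": 0,"tz": 0,"wx": 0,"wy": 0,"wz": 0}]}}

```text
clock: 12.65
eef_pos: [468.4, 134.5, 337.7]
tcp_rot: [-3.141, -0.001, 3.108]
contact_force: [-0.1, -0.2, -0.2]
opening: 0.994
grasp_force: 0.0
```

```bash
python3 - <<'E'
from h import *
s=r.sense();print(s["eef_pos"],s["tcp_rot"],s["clock"])
g=imaging.grab_frame("side")
x0,y0,w,h=200,50,110,160;S=3.7
a=g["image"][40:200,190:310,::-1];b=g["image"][152:214,228:308,::-1]
z=lambda x,s:cv2.resize(x,None,fx=s,fy=s,interpolation=cv2.INTER_CUBIC)
A=z(a,3);B=z(b,5);c=np.zeros((480,360+400,3),np.uint8);c[:,:360]=A;c[:310,360:]=B
cv2.imwrite("pics/bar.png",c)
J=np.array([460.6,1.3]);th=1.533;e=np.array([np.cos(th),np.sin(th)]);n=np.array([-e[1],e[0]])
q=J+e*134.4
for P in([*q,271],[*(q+38*n),271],[*(q-38*n),271],[*s["eef_pos"]]):print(np.round(P),((px(g,P)-[190,40])*3).round())
E
```

```text
[468.40620232 134.52770688 337.66001105] [-3.14069310e+00 -1.40730168e-03  3.10781376e+00] 12.65
[466. 136. 271.] [154. 121.]
[428. 137. 271.] [114. 128.]
[504. 134. 271.] [193. 113.]
[468. 135. 338.] [157.  47.]
```

View pics/bar.png

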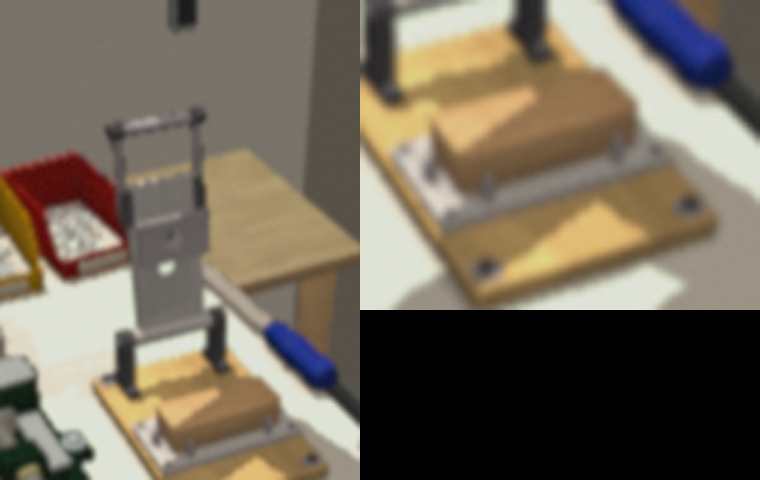

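The block is seated between the pins. The bar ends are at (115,131) and (197,116), within 4 px of the prediction, with the gripper above. Descend and pinch.

Request:
{"name": "arm_command", "arguments": {"deltas": [{"hand": 85,"tx": 1,"ty": 1,"tz": 45,"wx": 0,"wy": 0,"wz": 0},{"hand": 85,"tx": 1,"ty": 0,"tz": 43,"wx": 0,"wy": 0,"wz": 0},{"hand": 60,"tx": 0,"ty": 0,"tz": 0,"wx": 0,"wy": 0,"wz": 0},{"hand": 30,"tx": 0,"ty": 0,"tz": 0,"wx": 0,"wy": 0,"wz": 0},{"hand": 8,"tx": 0,"ty": 0,"tz": 0,"wx": 0,"wy": 0,"wz": 0},{"hand": 8,"tx": 0,"ty": 0,"tz": 0,"wx": 0,"wy": 0,"wz": 0},{"hand": 8,"tx": 0,"ty": 0,"tz": 0,"wx": 0,"wy": 0,"wz": 0},{"hand": 8,"tx": 0,"ty": 0,"tz": 0,"wx": 0,"wy": 0,"wz": 0}], "squeeze": 50}}

```text
clock: 13.7
eef_pos: [467.8, 136.1, 252.0]
tcp_rot: [3.141, 0.002, 3.107]
contact_force: [-0.6, -1.3, 6.5]
opening: 0.102
grasp_force: 39.6
```

Request:
{"name": "arm_command", "arguments": {"deltas": [{"hand": 0,"tx": 0,"ty": -29.2,"tz": -3,"wx": 0,"wy": 0,"wz": 0},{"hand": 0,"tx": 0,"ty": -29.9,"tz": 1.4,"wx": 0,"wy": 0,"wz": 0},{"hand": 0,"tx": 0,"ty": -29.4,"tz": 5.8,"wx": 0,"wy": 0,"wz": 0},{"hand": 0,"tx": 0,"ty": 0,"tz": 0,"wx": 0,"wy": 0,"wz": 0}], "squeeze": 50}}

```text
clock: 14.2
eef_pos: [464.3, 45.8, 246.8]
tcp_rot: [-3.141, 0.001, 3.105]
contact_force: [1.8, -3.9, 1.1]
opening: 0.093
grasp_force: 50.3
```

Request:
{"name": "arm_command", "arguments": {"deltas": [{"hand": 0,"tx": 0,"ty": -28.2,"tz": 10.2,"wx": 0,"wy": 0,"wz": 0},{"hand": 0,"tx": 0,"ty": -26.4,"tz": 14.3,"wx": 0,"wy": 0,"wz": 0},{"hand": 0,"tx": 0,"ty": -23.9,"tz": 18,"wx": 0,"wy": 0,"wz": 0},{"hand": 0,"tx": 0,"ty": -21,"tz": 21.4,"wx": 0,"wy": 0,"wz": 0},{"hand": 0,"tx": 0,"ty": -17.5,"tz": 24.3,"wx": 0,"wy": 0,"wz": 0},{"hand": 0,"tx": 0,"ty": -13.7,"tz": 26.7,"wx": 0,"wy": 0,"wz": 0},{"hand": 0,"tx": 0,"ty": -8,"tz": 22.6,"wx": 0,"wy": 0,"wz": 0},{"hand": 0,"tx": 0,"ty": 0,"tz": 0,"wx": 0,"wy": 0,"wz": 0}]}}

```text
clock: 15.2
eef_pos: [459.3, -90.4, 107.6]
tcp_rot: [3.14, -0.001, 3.106]
contact_force: [3.1, 3.2, -5.8]
opening: 0.095
grasp_force: 48.8
```

Request:
{"name": "arm_command", "arguments": {"deltas": [{"hand": 0,"tx": 0,"ty": -2.5,"tz": 10,"wx": 0,"wy": 0,"wz": 0},{"hand": 0,"tx": 0,"ty": -2,"tz": 9.5,"wx": 0,"wy": 0,"wz": 0},{"hand": 0,"tx": 0,"ty": -1.8,"tz": 11.9,"wx": 0,"wy": 0,"wz": 0},{"hand": 0,"tx": 0,"ty": -0.4,"tz": 4,"wx": 0,"wy": 0,"wz": 0},{"hand": 0,"tx": 0,"ty": -0.4,"tz": 4,"wx": 0,"wy": 0,"wz": 0},{"hand": 0,"tx": 0,"ty": 0,"tz": 0,"wx": 0,"wy": 0,"wz": 0},{"hand": 0,"tx": 0,"ty": 0,"tz": 0,"wx": 0,"wy": 0,"wz": 0}]}}

```text
clock: 16.08
eef_pos: [459.1, -97.0, 69.6]
tcp_rot: [3.14, 0.0, 3.107]
contact_force: [0.6, 7.1, -1.1]
opening: 0.094
grasp_force: 50.0
```

Request:
{"name": "arm_command", "arguments": {"deltas": [{"hand": 0,"tx": 0,"ty": -0.3,"tz": 4,"wx": 0,"wy": 0,"wz": 0},{"hand": 0,"tx": 0,"ty": -0.2,"tz": 4,"wx": 0,"wy": 0,"wz": 0},{"hand": 0,"tx": 0,"ty": 0,"tz": 3,"wx": 0,"wy": 0,"wz": 0},{"hand": 0,"tx": 0,"ty": 0,"tz": 3,"wx": 0,"wy": 0,"wz": 0},{"hand": 0,"tx": 0,"ty": 0,"tz": 0,"wx": 0,"wy": 0,"wz": 0},{"hand": 0,"tx": 0,"ty": 0,"tz": 0,"wx": 0,"wy": 0,"wz": 0}]}}

```text
clock: 16.82
eef_pos: [459.1, -97.6, 56.0]
tcp_rot: [3.14, 0.0, 3.107]
contact_force: [-1.1, 9.1, 6.2]
opening: 0.093
grasp_force: 51.8
```

```bash
python3 - <<'E'
from h import *
s=r.sense();print(s["eef_pos"],s["contact_force"],s["clock"],s["opening"]*85.4)
g=imaging.grab_frame("side")
x0,y0,w,h=205,120,105,80;S=7
im=cv2.resize(g["image"][y0:y0+h,x0:x0+w,::-1],None,fx=S,fy=S,interpolation=cv2.INTER_CUBIC)
cv2.imwrite("pics/level.png",im)
J=np.array([460.6,1.3]);th=1.533;e=np.array([np.cos(th),np.sin(th)]);n=np.array([-e[1],e[0]])
for a in(0,.05,.1):
  for y in(-38,38):
    P=[*(J+e*(100-200*np.cos(a))+y*n),74+200*np.sin(a)];print(a,y,((px(g,P)-[x0,y0]+.5)*S).round())
for y in(-35,35):
  P=[*(J+e*-50+y*n),78];print("leaf end level",y,((px(g,P)-[x0,y0]+.5)*S).round())
E
```

```text
[459.10149955 -97.55338843  56.0247582 ] [-1.06721145  9.09107701  6.16836686] 16.825 7.970290080330189
0 -38 [615. 459.]
0 38 [434. 515.]
0.05 -38 [617. 438.]
0.05 38 [434. 494.]
0.1 -38 [618. 416.]
0.1 38 [434. 471.]
leaf end level -35 [545. 378.]
leaf end level 35 [381. 426.]
```

View pics/level.png

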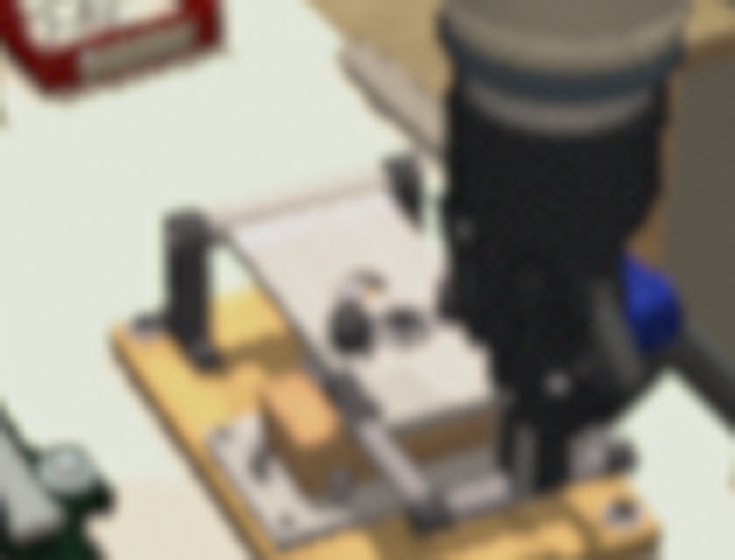

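The view shows the leaf almost level with the plate on the block. The bar ends at (432,505) and (620,456) suggest a leaf angle of about 0.02–0.03, so I'll go down another 3.5 mm.

Request:
{"name": "arm_command", "arguments": {"deltas": [{"hand": 0,"tx": 0,"ty": 0,"tz": 2,"wx": 0,"wy": 0,"wz": 0},{"hand": 0,"tx": 0,"ty": 0,"tz": 1.5,"wx": 0,"wy": 0,"wz": 0},{"hand": 0,"tx": 0,"ty": 0,"tz": 0,"wx": 0,"wy": 0,"wz": 0},{"hand": 0,"tx": 0,"ty": 0,"tz": 0,"wx": 0,"wy": 0,"wz": 0},{"hand": 0,"tx": 0,"ty": 0,"tz": 0,"wx": 0,"wy": 0,"wz": 0}]}}

```text
clock: 17.5
eef_pos: [459.2, -97.6, 52.9]
tcp_rot: [3.14, 0.0, 3.107]
contact_force: [-2.6, 8.6, 11.2]
opening: 0.093
grasp_force: 53.0
```

```bash
python3 - <<'E'
from h import *
s=r.sense();print(s["eef_pos"],s["contact_force"],s["clock"],s["opening"]*85.4)
g=imaging.grab_frame("side")
im=cv2.resize(g["image"][165:200,245:300,::-1],None,fx=14,fy=14,interpolation=cv2.INTER_CUBIC)
cv2.imwrite("pics/level2.png",im)
J=np.array([460.6,1.3]);th=1.533;e=np.array([np.cos(th),np.sin(th)]);n=np.array([-e[1],e[0]])
Q=lambda x,y,z:((px(g,[*(J+x*e+y*n),z])-[245,165]+.5)*14).round()
for a in(-.03,0,.03):print(a,[Q(100-200*np.cos(a),y,74+200*np.sin(a)) for y in(-38,38)])
print("base",Q(-86,75,18),Q(-86,-75,18),"pin",Q(-28,40,26),"leaf end top",[Q(100-150*np.cos(a),35,78+150*np.sin(a)) for a in(0,.03)])
E
```

```text
[459.16712548 -97.57410348  52.87072683] [-2.57813545  8.59829899 11.24331542] 17.5 7.971682934642937
-0.03 [array([668., 313.]), array([306., 425.])]
0 [array([671., 289.]), array([307., 401.])]
0.03 [array([673., 264.]), array([308., 375.])]
base [ 88. 637.] [779. 417.] pin [124. 372.] leaf end top [array([201., 222.]), array([201., 203.])]
```

View pics/level2.png

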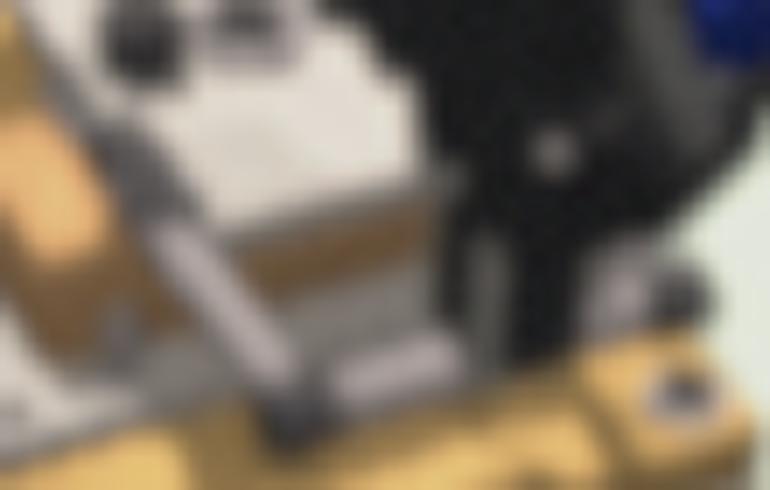

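The bar ends at (292,410) and (680,298) match the a = 0 prediction plus the camera's known ~10 px offset. The measured push of 11.2 N is also what a level leaf should need. Handing in.

```bash
python3 -c "
from rig import r
print(r.sign_off())"
```

```text
the job is handed in; nothing more can be done
None
```

The beech block is in the nest, and the leaf is held down level by its crossbar with about 11 N; the job was handed in at 17.5 s, and sign-off returned no verdict.

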